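# Reverse the buffer row for the downward calibration run

## Robot

A 7-joint arm with a two-finger parallel gripper is mounted at the origin on a cart in front of the work surface, level with it; the furniture and walls round the work are solid. World frame = base frame: x ahead of the robot, y to its left, z up, the work surface at z = 0. Lengths are in mm, angles in rad, forces in N, time in s.
With the tool pointing down it reaches from about 400 to 875 mm from the base axis. Payload 4.4 kg.
Tool frame: the origin (TCP) lies at the very end of the fingers, on their centre line; the grasp point (between the pads) lies 19 mm behind it; y points along the fingers, x is the direction in which the jaws open and shut, and the axes are right-handed (so a half turn about y gives the same grasp; the last joint's range is limited). The gripper opens to 85 mm and grips with 20 to 120 N. Pads are 22 mm wide; open, the fingers measure 114 mm over their backs; the gripper's body (76 mm by 85 mm) begins 54 mm behind the grasp point. The pads swing forward as they close: fully open they stand 13 mm farther back than shut.
Start: joints at [-1.379, 0.628, 0.038, 1.517, -0.027, 0.996, -0.02], TCP at [165.695, 628.54, 231.313] pointing down, gripper open.
Joint ranges: [-3.06, 3.06], [-0.37, 2.12], [-1.25, 1.32], [0.18, 2.47], [-1.1, 4.24], [0.23, 1.98], [-2.94, 2.94]. Speed limits (rad/s): [2.57, 2.57, 3.14, 3.14, 3.14, 3.14, 3.14].

## Interface

Orientations are given as [roll, pitch, yaw] about the fixed x, y, z axes, in that order (R = Rz(yaw) Ry(pitch) Rx(roll)).
In Python, from cell import ctrl, get_image, nets gives the robot as it stands. The module is installed in compiled form; this text tells all that it offers.
- The arm moves only by the tool step_arm, never from a script. Its argument "moves" is text: rows parted by semicolons, each of 7 numbers parted by spaces: the shift along the tool's x, y, z normalised to -1 to 1, where 1 is 0.05 m, then the turn, a rotation vector about the tool's x, y, z normalised to -1 to 1, where 1 is 0.12 rad, then the opening, from 0 (shut) to 1 (fully open). A call has 1 to 20 rows; each row shifts and turns the commanded pose from where the row before left it, along the tool's axes as they then stand; what a row does not reach is not made up. A row lasts 1/10 s, in which the tool goes at most 50 mm and 8.59 degrees, less where a joint would pass 70% of its speed; a pose out of reach is approached as far as the arm can. A call with a number of a shift or a turn outside -1 to 1 is refused whole. A call with a gripper value outside its range is refused whole. The fingers move at their own pace and stop on an object; the grip force is fixed at half the most. Time passes only in rows, so rows that do not move let the fingers close. It gives the time, the measured TCP pose, the force and the opening at its end, in the units of the state.
- ctrl.read_state(): the state, without advancing time (a new reading comes with each control period).
- get_image(name): name is "scene" or "top" or "wrist"; returns a dict with "color" (384x512x3 uint8, blue, green, red), "vertical_fov" (degrees; the focal length in pixels is half the picture's height over the tangent of half this angle, whatever the lens; pixels are square), "cx", "cy" (the principal point, pixels), "k1" (the pictures are not rectified: a ray, as slopes to the right and down, at radius r is drawn at 1 + k1 r^2 times it, then the intrinsics apply), "R" (3x3) and "t" (3): a world point X has camera coordinates R X + t; the wrist camera has in their place "T_tool_cam" (4x4, takes a point from camera to tool coordinates, whose origin is the TCP and whose axes are the tool frame's). Camera axes: x right, y down, z forward; pixel columns grow to the right and rows downward; lengths in mm; the calibration is good to about 2 mm. A picture is of the moment at which its call begins: read the wrist's pose just before it. There is no depth.
- ctrl.finish_job(): hands the job in, once; it reports no verdict.
Trained networks look in a picture, given as the dict that the camera call returned (one of the last four; its "shot" number tells which), for a name from the list of things; names that differ only in an ending like _2 or _b are one class to them, and where a whole thing is asked for, a point or a joint stands for the part that bears it (a point fixed in the world has none). Each returns a list of dicts, best first, with "conf" (0 to 1); they miss things now and then, are a little off and sometimes report something else, mostly with a low value. They report only what shows in the picture. A call takes as long as a camera call. They do not tell look-alikes from the thing itself.
- nets.find_in(picture, target): "position" ([x, y, z] in mm, in world coordinates, good to about 4 mm: the middle of the surface that is visible of it).
- nets.cut_out(picture, target): "pixels" (384x512 bool, what is visible of it).
- nets.place_of(picture, target): "position" ([x, y, z] in mm, in world coordinates, good to about 4 mm: a listed point, or the origin of a listed thing).
The state is a dict: "clock": time; "qpos": joint angles; "qd": joint speeds; "tau": joint torques, N m; "eef_pos": TCP position; "tool_rot": TCP orientation; "force": force on the tool from outside, world axes, zero at the start; "torque": the same for the moment, N m; "width": finger opening in mm.
Only numpy, scipy, OpenCV 4.12 (cv2) and the standard library are available. Lean on these libraries where they do the work, as an engineer would, in place of code of your own. Each camera call takes 0.05 s, during which the arm holds its last target.

## Task

The four capped bottles stand in the wooden rack in the order of the upward calibration run. Move them all to the metal rack in the reverse order for the run back down, one upright in each well: the bottle that was leftmost in the wooden rack (as the robot sees it) must end up rightmost in the metal rack, the second from the left second from the right, and so on. Knock no bottle over.

Things in the scene. Friction and masses are not known exactly. Their poses are not given: they have to be found in the camera images.
- wood_rack: Light wooden bottle rack; the bottles start in it, one per well. Fixed, 74 x 294 mm; origin: centre of the underside, x away from the robot, y to its left along the row (yaw within 0.3 rad), z up. Four open wells 62 x 62 mm, centred at y = +102, +34, -34, -102 mm; floor 6 mm above the underside, walls 6 mm thick, top at 18 mm. A coloured tag lies 46 mm before each well's centre (at x = -46 mm).
- metal_rack: Aluminium bottle rack, same shape, empty at the start. Fixed, 74 x 294 mm; origin: centre of the underside, x away from the robot, y to its left along the row (yaw within 0.3 rad), z up. Four open wells 62 x 62 mm, centred at y = +102, +34, -34, -102 mm; floor 6 mm above the underside, walls 6 mm thick, top at 18 mm. 
- red_bottle: Capped white bottle with a red screw cap and red label band; round body 45 mm in diameter up to 74 mm, cap 30 mm in diameter up to 92 mm, about 0.14 kg. It stands upright, free; origin at the centre of its underside, z up along the bottle; yaw arbitrary. It starts centred in the wooden rack's well behind the red tag.
- green_bottle: Capped white bottle with a green screw cap and green label band; round body 45 mm in diameter up to 74 mm, cap 30 mm in diameter up to 92 mm, about 0.14 kg. It stands upright, free; origin at the centre of its underside, z up along the bottle; yaw arbitrary. It starts centred in the wooden rack's well behind the green tag.
- blue_bottle: Capped white bottle with a blue screw cap and blue label band; round body 45 mm in diameter up to 74 mm, cap 30 mm in diameter up to 92 mm, about 0.14 kg. It stands upright, free; origin at the centre of its underside, z up along the bottle; yaw arbitrary. It starts centred in the wooden rack's well behind the blue tag.
- amber_bottle: Capped amber brown bottle with a black screw cap and yellow label band, slimmer and lower than the others; round body 34 mm in diameter up to 62 mm, cap 25 mm in diameter up to 78 mm, about 0.06 kg. It stands upright, free; origin at the centre of its underside, z up along the bottle; yaw arbitrary. It starts centred in the wooden rack's well behind the black tag.
- red_tag: Red tag, a fixed flat block of 14 x 34 x 13 mm on the bench in front of (nearer the robot than) the wooden rack's well where the red-capped bottle starts; it marks that bottle's old place. Origin at the centre of its underside, axes parallel to the wooden rack's.
- green_tag: Green tag, a fixed flat block of 14 x 34 x 13 mm on the bench in front of (nearer the robot than) the wooden rack's well where the green-capped bottle starts; it marks that bottle's old place. Origin at the centre of its underside, axes parallel to the wooden rack's.
- blue_tag: Blue tag, a fixed flat block of 14 x 34 x 13 mm on the bench in front of (nearer the robot than) the wooden rack's well where the blue-capped bottle starts; it marks that bottle's old place. Origin at the centre of its underside, axes parallel to the wooden rack's.
- amber_tag: Black tag, a fixed flat block of 14 x 34 x 13 mm on the bench in front of (nearer the robot than) the wooden rack's well where the amber bottle with the black cap starts; it marks that bottle's old place. Origin at the centre of its underside, axes parallel to the wooden rack's.
There are look-alikes about, which are no part of the job. What is shaped like the red_bottle but purple is not meant.

How it is judged (in metres and radians):
At the end, for the whole second after the job is handed in: Each of the four bottles stands upright (within 0.08 rad), at rest, on the floor of its mirrored well in the metal rack (leftmost in the wooden rack becomes rightmost, and so on), within 15 mm of the well's centre along and across the row and with its underside within 4 mm of the well's floor (((y of red_tag in the frame of wood_rack between 0.082 and 0.122 m and y of red_bottle in the frame of metal_rack between -0.117 and -0.087 m) or (y of red_tag in the frame of wood_rack between 0.014 and 0.054 m and y of red_bottle in the frame of metal_rack between -0.049 and -0.019 m) or (y of red_tag in the frame of wood_rack between -0.054 and -0.014 m and y of red_bottle in the frame of metal_rack between 0.019 and 0.049 m) or (y of red_tag in the frame of wood_rack between -0.122 and -0.082 m and y of red_bottle in the frame of metal_rack between 0.087 and 0.117 m)) and x of red_bottle in the frame of metal_rack between -0.015 and 0.015 m and z of red_bottle in the frame of metal_rack between 0.002 and 0.01 m and angle between each of red_bottle, green_bottle, blue_bottle, amber_bottle's own z axis and vertical below 0.08 rad and linear speed of each of red_bottle, green_bottle, blue_bottle, amber_bottle below 0.02 m/s and angular speed of each of red_bottle, green_bottle, blue_bottle, amber_bottle below 0.3 rad/s and ((y of green_tag in the frame of wood_rack between 0.082 and 0.122 m and y of green_bottle in the frame of metal_rack between -0.117 and -0.087 m) or (y of green_tag in the frame of wood_rack between 0.014 and 0.054 m and y of green_bottle in the frame of metal_rack between -0.049 and -0.019 m) or (y of green_tag in the frame of wood_rack between -0.054 and -0.014 m and y of green_bottle in the frame of metal_rack between 0.019 and 0.049 m) or (y of green_tag in the frame of wood_rack between -0.122 and -0.082 m and y of green_bottle in the frame of metal_rack between 0.087 and 0.117 m)) and x of green_bottle in the frame of metal_rack between -0.015 and 0.015 m and z of green_bottle in the frame of metal_rack between 0.002 and 0.01 m and ((y of blue_tag in the frame of wood_rack between 0.082 and 0.122 m and y of blue_bottle in the frame of metal_rack between -0.117 and -0.087 m) or (y of blue_tag in the frame of wood_rack between 0.014 and 0.054 m and y of blue_bottle in the frame of metal_rack between -0.049 and -0.019 m) or (y of blue_tag in the frame of wood_rack between -0.054 and -0.014 m and y of blue_bottle in the frame of metal_rack between 0.019 and 0.049 m) or (y of blue_tag in the frame of wood_rack between -0.122 and -0.082 m and y of blue_bottle in the frame of metal_rack between 0.087 and 0.117 m)) and x of blue_bottle in the frame of metal_rack between -0.015 and 0.015 m and z of blue_bottle in the frame of metal_rack between 0.002 and 0.01 m and ((y of amber_tag in the frame of wood_rack between 0.082 and 0.122 m and y of amber_bottle in the frame of metal_rack between -0.117 and -0.087 m) or (y of amber_tag in the frame of wood_rack between 0.014 and 0.054 m and y of amber_bottle in the frame of metal_rack between -0.049 and -0.019 m) or (y of amber_tag in the frame of wood_rack between -0.054 and -0.014 m and y of amber_bottle in the frame of metal_rack between 0.019 and 0.049 m) or (y of amber_tag in the frame of wood_rack between -0.122 and -0.082 m and y of amber_bottle in the frame of metal_rack between 0.087 and 0.117 m)) and x of amber_bottle in the frame of metal_rack between -0.015 and 0.015 m and z of amber_bottle in the frame of metal_rack between 0.002 and 0.01 m); the robot touches nothing.
It fails at once if a bottle is knocked over (leans by more than 0.8 rad) (angle between any of red_bottle, green_bottle, blue_bottle, amber_bottle's own z axis and vertical above 0.8 rad).
It also fails if it takes over 106 s, if anything falls off the work surface, if the arm or the gripper's body presses on something with over 40 N, if the wrist force passes 120 N, or if a joint passes its speed limit or range.

## Working session

There is one attempt and no reset: what is moved stays moved. The work goes in short steps, Python scripts to look and compute and a tool call to move; the robot and the scene stay as the last step left them, time stands still between calls to the robot, and variables do not carry over. Pictures are saved under pics/ and viewed, and the job is handed in when it is done.

Besides the shell and the picture viewer there is one more tool, called after "Call:" as name(argument=value, ...) on one line, values as JSON. step_arm: Moves the arm, as the interface text tells. Scaled input: -1 to 1 covers 0.05 m each way for a shift and 0.12 rad each way for a turn. Its arguments: {"type":"object","properties":{"moves":{"type":"string"}},"required":["moves"]}

```bash
mkdir -p pics; python3 - <<'E'
from cell import ctrl,get_image,nets
import cv2,numpy as np
s=ctrl.read_state(); print(s)
for n in ["scene","top"]:
    p=get_image(n); cv2.imwrite(f"pics/{n}0.png",p["color"])
    print(n,p["vertical_fov"],p["k1"],p["R"],p["t"])
    for t in ["wood_rack","metal_rack","red_bottle","green_bottle","blue_bottle","amber_bottle","red_tag","green_tag","blue_tag","amber_tag"]:
        print(t,[(np.round(d["position"]),round(d["conf"],2)) for d in nets.place_of(p,t)])
E
```

```text
{'clock': 0.0, 'qpos': array([-1.37876319,  0.62933912,  0.03844334,  1.51838431, -0.02698614,
        0.99632278, -0.01999556]), 'qd': array([ 2.68935742e-04, -3.54515185e-04, -7.03117303e-05,  2.24451039e-04,
        1.40020744e-03,  9.67755464e-04, -4.85521468e-04]), 'tau': array([ 8.53308916e-05, -5.63393641e+01,  1.22604299e+00, -1.93444222e+01,
        1.08289858e-02,  1.06472033e-02, -1.72062335e-05]), 'eef_pos': array([165.55440302, 627.89913074, 230.3884673 ]), 'tool_rot': array([-1.5708345 ,  0.00193509,  1.31297364]), 'force': array([0.34511601, 0.27935545, 0.37990098]), 'torque': array([-0.03231566, -0.01268501,  0.01483477]), 'width': 85.32329001508415}
scene 42.776823045093124 -0.023376664590438384 [[-0.41888343 -0.90803524  0.00294725]
 [-0.50442289  0.22999273 -0.83226252]
 [ 0.75504584 -0.35010764 -0.5543739 ]] [350.46479717 246.65487454 920.45045972]
wood_rack [(array([474., 271.,  -3.]), 0.73), (array([484., 169.,   6.]), 0.29)]
metal_rack []
red_bottle [(array([464., 373.,   7.]), 0.68), (array([451., 507.,   0.]), 0.57)]
green_bottle [(array([483., 170.,   5.]), 
[... 431 characters left out ...]
 -1.09456401e-02 -1.52970317e-01]
 [ 1.52955171e-01  2.21266582e-03 -9.88230651e-01]] [ 141.93976548  473.54357637 1202.88466184]
wood_rack [(array([481., 274.,   3.]), 0.93), (array([424., 370.,  -2.]), 0.74), (array([437., 229.,   3.]), 0.72)]
metal_rack [(array([524., -88.,   1.]), 0.63)]
red_bottle [(array([455., 508.,  -3.]), 0.79), (array([468., 373.,   4.]), 0.55)]
green_bottle [(array([487., 171.,   2.]), 0.62)]
blue_bottle [(array([477., 242.,   3.]), 0.53)]
amber_bottle [(array([473., 306.,   5.]), 0.72)]
red_tag [(array([422., 372.,   0.]), 0.6)]
green_tag [(array([440., 164.,  -2.]), 0.52)]
blue_tag [(array([438., 231.,   1.]), 0.57)]
amber_tag [(array([424., 300.,   0.]), 0.45)]
```

View pics/scene0.png

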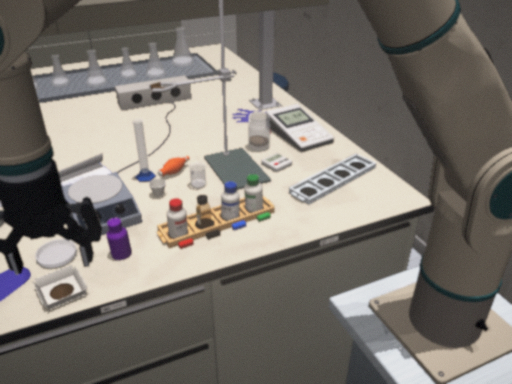

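View pics/top0.png

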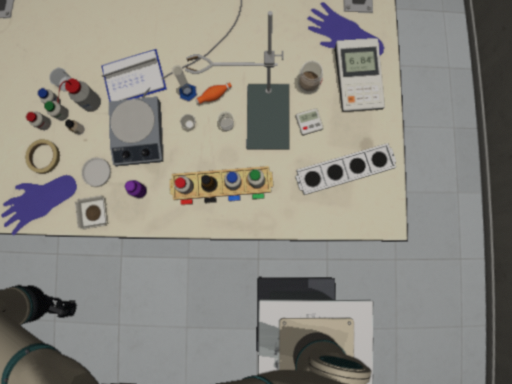

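The wood rack holds, from left to right, red (183,184 in top), amber (208,183), blue (232,180) and green (255,178). The empty metal rack is at (345,170). Things that could be mistaken for the targets:
- The purple bottle at (135,187).
- The bottles at the far left, (37,120), (75,88), (48,95), (52,107) and (73,126).

The wanted bottles are the four standing in wells behind tags. Next I'll take a close crop and fit the racks.

```bash
cat > h.py <<'E'
from cell import ctrl,get_image,nets
import cv2,numpy as np
from scipy.optimize import least_squares
def proj(p,X):
    X=np.atleast_2d(X); c=X@np.array(p["R"]).T+np.array(p["t"])
    f=192/np.tan(np.radians(p["vertical_fov"])/2)
    s=c[:,:2]/c[:,2:]; r2=(s**2).sum(1,keepdims=True)
    return s*(1+p["k1"]*r2)*f+[p["cx"],p["cy"]]
def rack(pose,P):
    x,y,a=pose; P=np.array(P,float); c,s=np.cos(a),np.sin(a)
    return np.c_[x+c*P[:,0]-s*P[:,1], y+s*P[:,0]+c*P[:,1], P[:,2]]
def box(h=18): return [(a*37,b*147,z) for z in (0,h) for a,b in((-1,-1),(1,-1),(1,1),(-1,1))]
def hullmask(p,pose):
    q=proj(p,rack(pose,box())); m=np.zeros((384*4,512*4),np.uint8)
    cv2.fillConvexPoly(m,cv2.convexHull(np.round((q+.5)*4).astype(np.int32)),1)
    return cv2.resize(m.astype(np.float32),(512,384),interpolation=cv2.INTER_AREA)
YS=[102,34,-34,-102]
def draw(p,pose,im,S,x0,y0):
    def T(q): return [tuple(int(v) for v in ((a+.5-np.array([x0,y0]))*S)) for a in q]
    q=proj(p,rack(pose,[(-37,-147,18),(37,-147,18),(37,147,18),(-37,147,18)]))
    cv2.polylines(im,[np.array(T(q))],True,(255,0,255),1)
    for y in YS:
        q=proj(p,rack(pose,[(-31,y-31,18),(31,y-31,18),(31,y+31,18),(-31,y+31,18)]))
        cv2.polylines(im,[np.array(T(q))],True,(0,255,255),1)
        q=proj(p,rack(pose,[(-53,y-17,13),(-39,y-17,13),(-39,y+17,13),(-53,y+17,13)]))
        cv2.polylines(im,[np.array(T(q))],True,(255,255,0),1)
        for X,c in(((0,y,6),(0,255,0)),((0,y,98),(255,255,255))):
            cv2.circle(im,T(proj(p,rack(pose,[X])))[0],2,c,-1)
def crop(p,pose,name,x0,y0,w,h,S):
    im=cv2.resize(p["color"][y0:y0+h,x0:x0+w],None,fx=S,fy=S,interpolation=cv2.INTER_CUBIC)
    raw=im.copy(); draw(p,pose,im,S,x0,y0); cv2.imwrite(name,np.vstack([raw,im]) if h*S*2<=600 else im)
E
python3 - <<'E'
from h import *
p=get_image("top"); s=get_image("scene")
for nm,init in(("metal_rack",(524,-88,.29)),("wood_rack",(479,271,.087))):
    pr=[]
    for pic in (p,s):
        m=nets.cut_out(pic,nm)
        if not m: continue
        print(nm,[(round(d["conf"],2),int(d["pixels"].sum()),np.round(np.argwhere(d["pixels"]).mean(0))) for d in m])
        pr.append((pic,cv2.GaussianBlur(m[0]["pixels"].astype(np.float32),(0,0),1.)))
    f=lambda v,pr=pr:np.concatenate([(cv2.GaussianBlur(hullmask(a,(v[0]*10,v[1]*10,v[2]*.1)),(0,0),1.)-b).ravel() for a,b in pr])
    for sel in ([pr[0]],pr):
        r=least_squares(lambda v:f(v,sel),[init[0]/10,init[1]/10,init[2]*10],diff_step=.02)
        print(nm,np.round([r.x[0]*10,r.x[1]*10,r.x[2]*.1],3),r.cost)
from itertools import combinations
tg=np.array([(422,372),(424,300),(438,231),(440,164)])
E
```

```text
metal_rack [(0.68, 2544, array([169., 346.])), (0.56, 275, array([184., 183.]))]
metal_rack [(0.6, 1896, array([178., 332.]))]
metal_rack [ 5.23468e+02 -8.83380e+01  2.99000e-01] 35.409424
metal_rack [ 5.2367e+02 -8.9488e+01  2.9400e-01] 76.08224
wood_rack [(0.74, 1798, array([184., 220.]))]
wood_rack [(0.78, 1439, array([222., 212.]))]
wood_rack [4.77536e+02 2.72317e+02 8.10000e-02] 425.4967
wood_rack [4.79002e+02 2.71004e+02 8.60000e-02] 1082.0913
```

```bash
python3 - <<'E'
from h import *
p=get_image("top"); s=get_image("scene")
W=(478,271.5,.085);M=(523.6,-89,.296)
crop(p,W,"pics/w1.png",160,155,125,55,5)
crop(p,M,"pics/m1.png",285,135,120,65,4)
crop(s,W,"pics/w2.png",150,160,130,95,6)
E
```

```text
(no output)
```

View pics/w1.png

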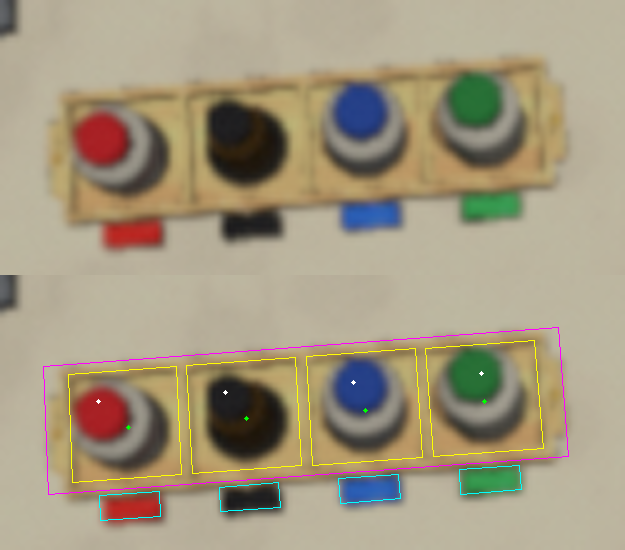

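View pics/m1.png

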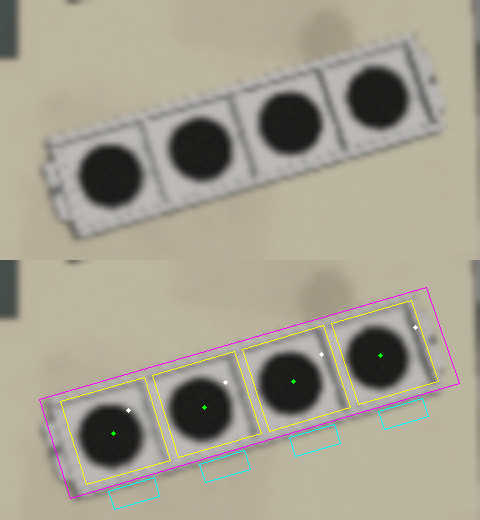

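View pics/w2.png

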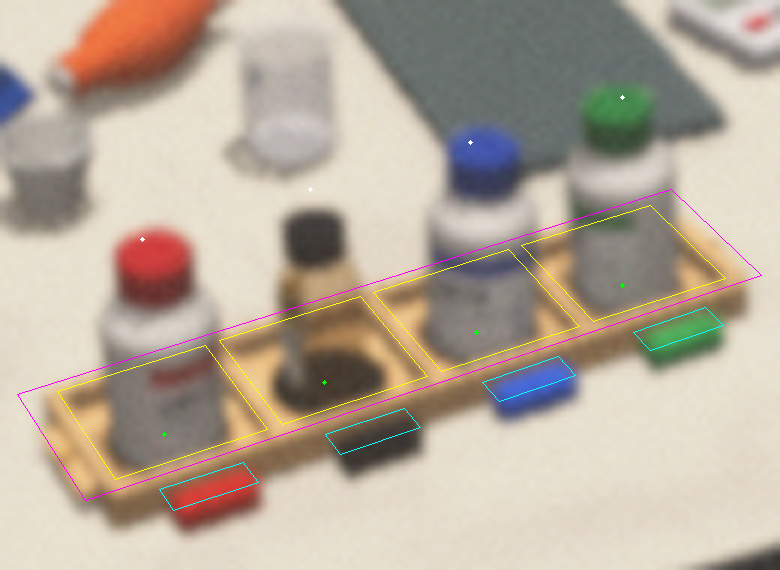

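```bash
cat >> h.py <<'E'
def hm(p,X,S=8):
    q=proj(p,X); m=cv2.convexHull(np.round((q)*S).astype(np.int32))
    M=cv2.moments(m); return np.array([M["m10"],M["m01"]])/M["m00"]/S
def cyl(pose,y,r,z0,z1,x=0):
    a=np.linspace(0,2*np.pi,40); return rack(pose,[(x+r*np.cos(t),y+r*np.sin(t),z) for z in(z0,z1) for t in a])
def blob(im,cond,c,rad=14,amin=8):
    m=cond.astype(np.uint8); n,l,st,ce=cv2.connectedComponentsWithStats(m)
    b=[(np.hypot(*(ce[i]-c)),i) for i in range(1,n) if st[i,4]>=amin]
    if not b or min(b)[0]>rad: return None,0
    return ce[min(b)[1]],st[min(b)[1],4]
E
cat > fit.py <<'E'
from h import *
def conds(im):
    b,g,r=[im[...,i].astype(int) for i in range(3)]
    return dict(red=(r>g+60)&(r>b+60)&(r>110),green=(g>r+25)&(g>b+12),blue=(b>r+45)&(b>g+30),amber=(np.maximum(np.maximum(b,g),r)<70))
if __name__=="__main__":
  W0=(476,270.5,.085);M0=(523.6,-89,.296)
  for n in("top","scene"):
    p=get_image(n); C=conds(p["color"]); obs=[];mod=[]
    for c,y in zip(("red","amber","blue","green"),YS):
        tag=lambda P,y=y:hm(p,rack(P,[(-46+a*7,y+b*17,z) for a in(-1,1) for b in(-1,1) for z in(0,13)]))
        o,A=blob(p["color"],C[c],tag(W0),8); print(n,c,"tag",o,A,np.round(tag(W0),1))
        if o is not None: obs.append(o);mod.append(tag)
        if c!="amber":
            cap=lambda P,y=y:hm(p,cyl(P,y,15,80,98))
            o,A=blob(p["color"],C[c],cap(W0),6); print(n,c,"cap",o,A,np.round(cap(W0),1))
    r=least_squares(lambda v:np.concatenate([m(v)-o for m,o in zip(mod,obs)]),W0,x_scale=[10,10,.1],diff_step=[1e-2,1e-2,1e-1])
    print(n,"wood",np.round(r.x,3),np.round(r.fun,1))
    for y,c in zip(YS,("red","amber","blue","green")):
        if c!="amber":
            cap=hm(p,cyl(r.x,y,15,80,98)); o,A=blob(p["color"],C[c],cap,6); print("  cap resid",c,np.round(cap-o,2) if o is not None else None)
    obs=[];mod=[]
    dark=p["color"].max(2)<75
    for y in YS:
        f=lambda P,y=y:hm(p,cyl(P,y,20,6,6)); o,A=blob(p["color"],dark,f(M0),8); 
        if o is not None: obs.append(o);mod.append(f);print(n,y,o,A)
    r=least_squares(lambda v:np.concatenate([m(v)-o for m,o in zip(mod,obs)]),M0,x_scale=[10,10,.1],diff_step=[1e-2,1e-2,1e-1])
    print(n,"metal",np.round(r.x,3),np.round(r.fun,2))
E
python3 fit.py
```

```text
top red tag [186.21153846 201.21153846] 52 [186.2 201.6]
top red cap [179.62068966 182.25287356] 87 [180.1 181.1]
top amber tag [209.89130435 199.39130435] 46 [210.  199.9]
top blue tag [233.48076923 197.78846154] 52 [233.9 198.2]
top blue cap [231.55555556 176.72839506] 81 [230.7 177.3]
top green tag [257.45454545 195.89090909] 55 [257.9 196.4]
top green cap [254.60465116 174.5       ] 86 [256.2 175.5]
top wood [4.77379e+02 2.71335e+02 8.60000e-02] [-0.3  0.  -0.1  0.   0.2 -0.1  0.1  0. ]
  cap resid red [ 0.15 -1.62]
  cap resid blue [-1.14  0.08]
  cap resid green [1.28 0.4 ]
top 102 [312.25146199 178.49122807] 171
top 34 [334.68047337 171.89940828] 169
top -34 [356.94705882 165.4       ] 170
top -102 [378.92814371 159.01796407] 167
top metal [ 5.22001e+02 -8.66720e+01  2.97000e-01] [-0.11  0.02  0.02  0.03  0.02  0.01  0.03 -0.02]
scene red tag [185.15957447 241.95744681] 94 [185.2 243.2]
scene red cap [174.92857143 202.47959184] 98 [174.3 203.1]
scene amber tag [212.59183673 233.69387755] 49 [212.5 234. ]
scene blue tag [238.54545455 224.18181818] 77 [238.4 225.2]
scene blue cap [230.2        184.54666667] 75 [228.7 186.8]
scene green tag [263.3        215.68571429] 70 [263.2 216.8]
scene green cap [252.5        177.41463415] 82 [254.  179.3]
scene wood [4.79089e+02 2.69268e+02 8.70000e-02] [ 0.2  0.3 -0.  -0.6 -0.1  0.2 -0.2  0.2]
  cap resid red [-0.44 -0.21]
  cap resid blue [-1.54  1.49]
  cap resid green [1.34 1.07]
scene 102 [308.25  190.975] 40
scene 34 [325.82051282 181.87179487] 39
scene -34 [342.02941176 173.05882353] 34
scene -102 [357.87878788 164.87878788] 33
scene metal [ 5.22984e+02 -9.01960e+01  2.89000e-01] [ 0.09 -0.12 -0.07 -0.13  0.15  0.11 -0.16  0.15]
```

```bash
cat > bot.py <<'E'
from h import *; from fit import conds
W=(478,270.5,.086)
ps=[get_image("top"),get_image("scene")]
for c,y in zip(("red","blue","green"),(102,-34,-102)):
    O=[]
    for p in ps:
        f=hm(p,cyl(W,y,15,80,98)); O.append(blob(p["color"],conds(p["color"])[c],f,7)[0])
    for sel in ([0],[1],[0,1]):
        r=least_squares(lambda v:np.concatenate([hm(ps[i],cyl(W,v[1]*10,15,80,98,v[0]*10))-O[i] for i in sel]),[0,y/10],diff_step=.05,x_scale=1.)
        print(c,sel,"rack",np.round(r.x*10,1),"world",np.round(rack(W,[(r.x[0]*10,r.x[1]*10,6)])[0],1),np.round(r.fun,1))
for y in YS: print(y,np.round(rack(W,[(0,y,6)])[0],1),np.round(rack((522.4,-88,.295),[(0,y,6)])[0],1))
E
python3 bot.py
```

```text
red [0] rack [  0.  103.6] world [469.1 373.8   6. ] [-0.1 -1.8]
red [1] rack [  0. 100.] world [469.4 370.1   6. ] [-0.  -0.1]
red [0, 1] rack [  0.  101.6] world [469.3 371.7   6. ] [ 0.6 -1.9 -0.7  0.1]
blue [0] rack [  0.  -36.2] world [481.1 234.5   6. ] [-0.  -0.2]
blue [1] rack [  0.  -39.8] world [481.4 230.9   6. ] [0.4 1.2]
blue [0, 1] rack [  0.  -37.8] world [481.2 232.8   6. ] [ 0.6 -0.3 -0.4  1.4]
green [0] rack [  0.  -97.5] world [486.4 173.3   6. ] [-0.   0.3]
green [1] rack [  0.  -99.8] world [486.6 171.1   6. ] [0.3 1.6]
green [0, 1] rack [  0.  -98.8] world [486.5 172.1   6. ] [ 0.5  0.2 -0.   1.7]
102 [469.2 372.1   6. ] [492.7   9.6   6. ]
34 [475.1 304.4   6. ] [512.5 -55.5   6. ]
-34 [480.9 236.6   6. ] [ 532.3 -120.5    6. ]
-102 [486.8 168.9   6. ] [ 552.1 -185.6    6. ]
```

Call:
step_arm(moves="-0.25 -0.1 -0.37 0 0 0 1;-0.381 -0.1 -0.561 0 0 0 1;-0.381 -0.1 -0.561 0 0 0 1;-0.381 -0.1 -0.561 0 0 0 1;-0.381 -0.1 -0.561 0 0 0 1;-0.381 -0.1 -0.561 0 0 0 1;-0.381 -0.1 -0.561 0 0 0 1;-0.381 -0.1 -0.561 0 0 0 1;-0.381 -0.1 -0.561 0 0 0 1;-0.381 -0.1 -0.561 0 0 0 1;-0.381 0 -0.561 0 0 0 1;-0.381 0 -0.561 0 0 0 1;-0.381 0 -0.561 0 0 0 1;-0.381 0 -0.561 0 0 0 1;-0.13 0 -0.19 0 0 0 1;0 0 0 0 0 0 1")

```text
clock: 3.3
eef_pos: [478.5, 269.0, 281.3]
tool_rot: [-1.571, 0.0, 1.309]
force: [-0.5, 0.6, -0.0]
width: 85.1
```

Call:
step_arm(moves="0 0 0 0 0.9 0 1;0 0 0 0 0.9 0 1;0 0 0 0 0.9 0 1;0 0 0 0 0.9 0 1;0 0 0 0 0.9 0 1;0 0 0 0 0.9 0 1;0 0 0 0 0.9 0 1;0 0 0 0 0.9 0 1;0 0 0 0 0.9 0 1;0 0 0 0 0.9 0 1;0 0 0 0 0.9 0 1;0 0 0 0 0.32 0 1;0 0 0 0 0 0 1;0 0 0 0 0 0 1")

```text
clock: 4.7
eef_pos: [476.3, 272.2, 281.2]
tool_rot: [-1.57, 0.001, 0.09]
force: [-0.2, 0.3, -0.1]
width: 85.7
```

```bash
cat > wr.py <<'E'
from h import *
from scipy.spatial.transform import Rotation as Ro
def wrist():
    s=ctrl.read_state(); p=get_image("wrist")
    T=np.eye(4); T[:3,:3]=Ro.from_euler("xyz",s["tool_rot"]).as_matrix(); T[:3,3]=s["eef_pos"]
    C=np.linalg.inv(T@np.array(p["T_tool_cam"])); p["R"]=C[:3,:3]; p["t"]=C[:3,3]; return s,p
E
python3 - <<'E'
from wr import *
s,p=wrist(); print(s["clock"],s["eef_pos"],s["tool_rot"],s["qpos"],s["width"],s["force"]); print(p["T_tool_cam"],p["vertical_fov"])
W=(478,270.5,.086)
im=p["color"].copy(); draw(p,W,im,1,0,0); cv2.imwrite("pics/wr1.png",im)
E
```

```text
4.7 [476.32024101 272.19367733 281.20266931] [-1.57000674e+00  6.43044559e-04  9.01386789e-02] [-0.84582649  0.45201694  0.40926411  1.74653322 -0.21106842  0.98667364
 -0.26599881] 85.68459015146183 [-0.22226692  0.29455749 -0.14574902]
[[ 9.99999815e-01 -1.31422889e-04  5.94713097e-04 -1.67528546e-01]
 [-6.05582686e-04 -3.18757589e-01  9.47836079e-01 -1.43224286e+02]
 [ 6.50019571e-05 -9.47836263e-01 -3.18757610e-01  8.11274281e+01]
 [ 0.00000000e+00  0.00000000e+00  0.00000000e+00  1.00000000e+00]] 69.57294618009725
```

View pics/wr1.png

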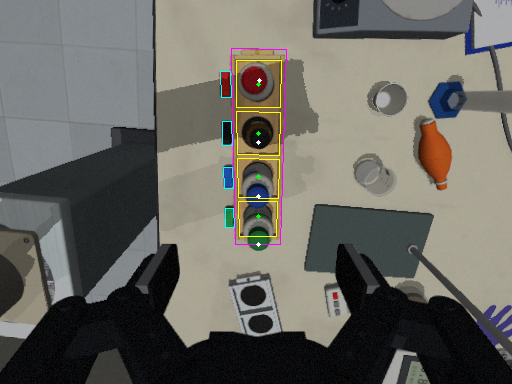

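```bash
python3 - <<'E'
from wr import *
s,p=wrist()
crop(p,(478,270.5,.086),"pics/wr2.png",215,45,80,205,3)
im=cv2.imread("pics/wr2.png")
raw=cv2.resize(p["color"][45:250,215:295],None,fx=2.9,fy=2.9,interpolation=cv2.INTER_CUBIC)
ov=p["color"][45:250,215:295].copy(); ov=cv2.resize(ov,None,fx=2.9,fy=2.9,interpolation=cv2.INTER_CUBIC); draw(p,(478,270.5,.086),ov,2.9,215,45)
cv2.imwrite("pics/wr2.png",np.hstack([raw,ov]))
for t in ["red_bottle","green_bottle","blue_bottle","amber_bottle"]:
    print(t,[(np.round(d["position"]),round(d["conf"],2)) for d in nets.place_of(p,t)][:2])
E
```

```text
red_bottle [(array([469., 374.,   9.]), 0.55)]
green_bottle [(array([481., 172.,   8.]), 0.68)]
blue_bottle [(array([478., 231.,   4.]), 0.73)]
amber_bottle [(array([474., 306.,   4.]), 0.73)]
```

View pics/wr2.png

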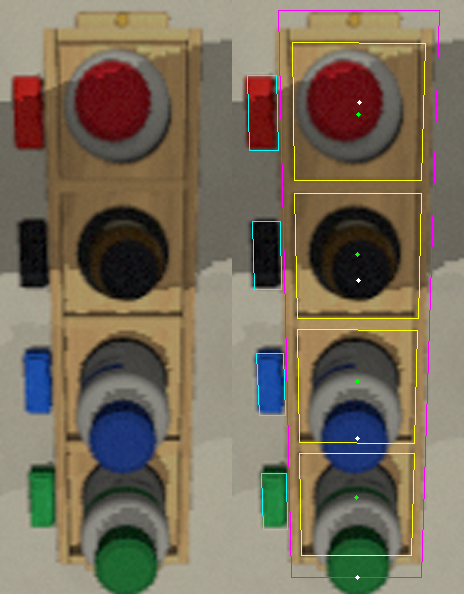

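Call:
step_arm(moves="0 0 -0.4 0 0 0 1;0 0 -0.4 0 0 0 1;0 0 -0.4 0 0 0 1;0 0 -0.4 0 0 0 1;0 0 -0.4 0 0 0 1;0 0.4 0 0 0 0 1;0 0.4 0 0 0 0 1;0 0.4 0 0 0 0 1;0 0.4 0 0 0 0 1;0 0.4 0 0 0 0 1;0 0.4 0 0 0 0 1;0 0.4 0 0 0 0 1;0 0.4 0 0 0 0 1;0 0 0 0 0 0 1")

```text
clock: 6.4
eef_pos: [484.4, 170.4, 119.3]
tool_rot: [-1.572, 0.005, 0.086]
force: [-0.6, -0.1, 0.3]
width: 85.5
```

```bash
python3 - <<'E'
from wr import *
s,p=wrist(); print(s["eef_pos"],s["tool_rot"])
im=p["color"].copy(); draw(p,(476.5,271.5,.086),im,1,0,0)
for z in (0,19): 
    pass
cv2.imwrite("pics/wr3.png",im)
p=get_image("scene"); cv2.imwrite("pics/s3.png",cv2.resize(p["color"][100:290,100:380],None,fx=2.8,fy=2.8))
E
```

```text
[484.43280618 170.42332279 119.30737618] [-1.57195624  0.00452407  0.08644998]
```

View pics/wr3.png

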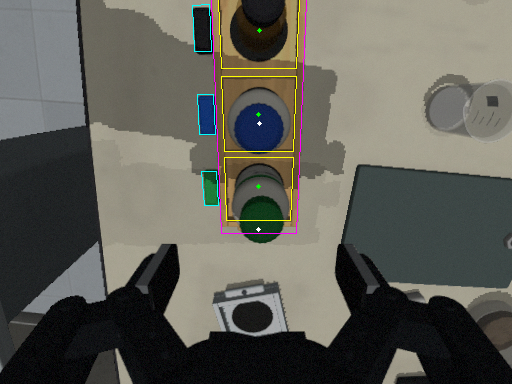

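View pics/s3.png

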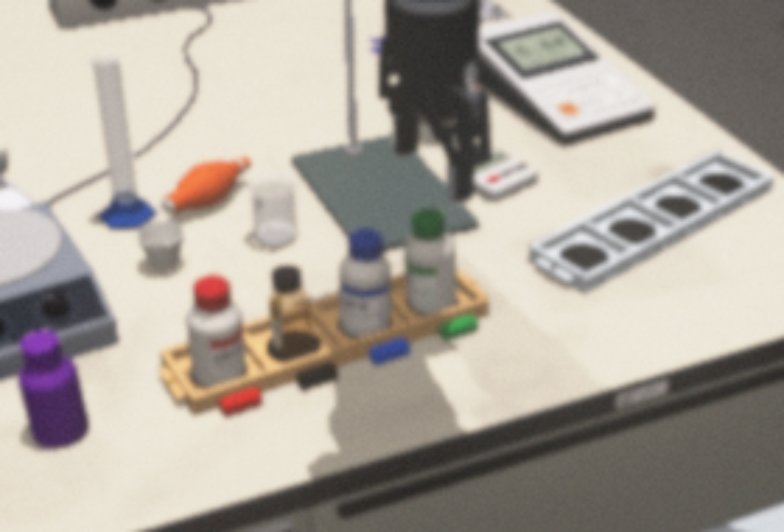

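```bash
cat > wcap.py <<'E'
from wr import *; from fit import conds
import sys
H=dict(red=(15,80,98),blue=(15,80,98),green=(15,80,98),amber=(12.5,68,84))
def wcap(names,W=(476.5,271.5,.086),th=None):
    s,p=wrist(); C=conds(p["color"])
    b,g,r=[p["color"][...,i].astype(int) for i in range(3)]
    C["green"]=(g>r+20)&(g>b+5); C["blue"]=(b>r+30)&(b>g+20);C["red"]=(r>g+50)&(r>b+50)
    for c in names:
        y={"red":102,"amber":34,"blue":-34,"green":-102}[c]; h=H[c]
        f=lambda v:hm(p,cyl(W,v[1]*10,h[0],h[1],h[2],v[0]*10))
        v0=np.array([.1,y/10.]); o,A=blob(p["color"],C[c],f(v0),25)
        if o is None: print(c,"none"); continue
        rr=least_squares(lambda v:f(v)-o,v0,diff_step=1e-2,x_scale=1.)
        rr=least_squares(lambda d:f(v0+d-3)-o,rr.x-v0+3,diff_step=1e-2)
        v=v0+rr.x-3
        print(c,np.round(o,1),A,"rack",np.round(v*10,1),"world",np.round(rack(W,[(v[0]*10,v[1]*10,6)])[0],1))
    return s,p
if __name__=="__main__": wcap(sys.argv[1:])
E
python3 wcap.py green blue
```

```text
green [258.3 219. ] 1509 rack [  1.9 -99.4] world [486.9 172.7   6. ]
blue [255.3 128.3] 1834 rack [ -0.1 -37.6] world [479.7 234.    6. ]
```

Call:
step_arm(moves="0.03 0 0.04 0 0 0 1;0 0.35 0 0 0 0 1;0 0.35 0 0 0 0 1;0 0.35 0 0 0 0 1;0 0.35 0 0 0 0 1;0 0.13 0 0 0 0 1;0 0.13 0 0 0 0 1;0 0 0 0 0 0 1;0 0 0 0 0 0 0;0 0 0 0 0 0 0;0 0 0 0 0 0 0;0 0 0 0 0 0 0;0 0 0 0 0 0 0;0 0 0 0 0 0 0;0 0 0 0 0 0 0;0 0 0 0 0 0 0")

```text
clock: 8.15
eef_pos: [487.4, 173.3, 39.2]
tool_rot: [-1.57, -0.0, 0.087]
force: [-1.2, -0.1, 6.3]
width: 42.2
```

Call:
step_arm(moves="0 0 0 0 0 0 0;0 0 0 0 0 0 0;0 -0.2 0 0 0 0 0;0 -0.3 0 0 0 0 0;0 -0.3 0 0 0 0 0;0 0 0 0 0 0 0")

```text
clock: 8.75
eef_pos: [488.7, 173.5, 80.2]
tool_rot: [-1.57, -0.004, 0.087]
force: [0.1, 0.2, -2.1]
width: 42.1
```

```bash
python3 - <<'E'
from wr import *
s,p=wrist(); print(s["eef_pos"],s["tool_rot"],s["width"],s["force"])
cv2.imwrite("pics/wr4.png",p["color"])
p=get_image("scene"); cv2.imwrite("pics/s4.png",cv2.resize(p["color"][100:290,100:380],None,fx=2.8,fy=2.8))
E
```

```text
[488.66572152 173.50339936  80.23047461] [-1.56991558 -0.00364136  0.08667988] 42.14344136003448 [ 0.07324028  0.23338429 -2.1061823 ]
```

View pics/wr4.png

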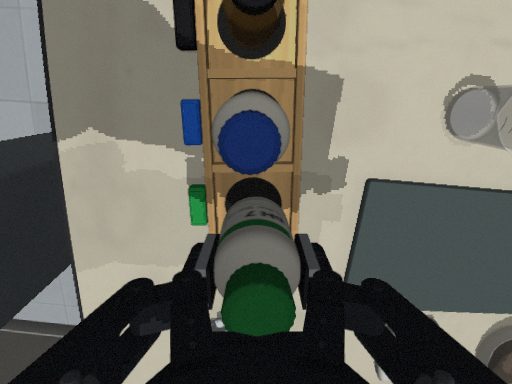

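View pics/s4.png

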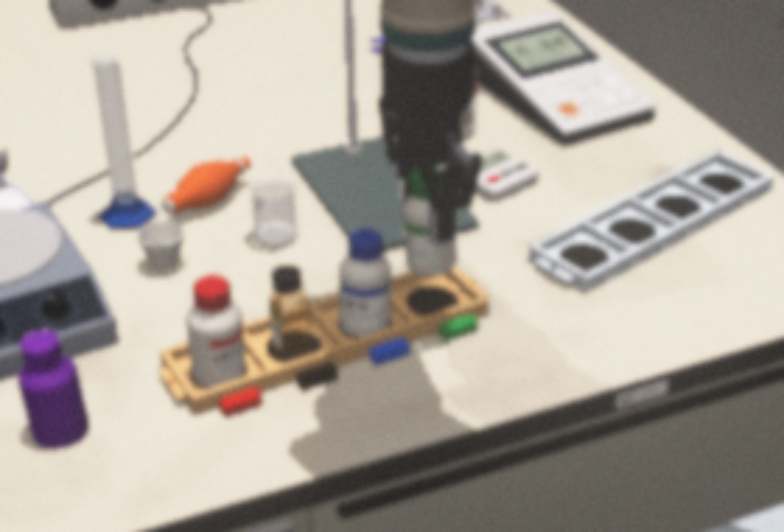

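Call:
step_arm(moves="0 -0.4 0 0 0 0 0;0 -0.6 0 0 0 0 0;0 -0.6 0 0 0 0 0;0 -0.6 0 0 0 0 0;0 -0.6 -0.1 0 0 0 0;0 -0.6 -0.3 0 0 0 0;0.04 -0.4 -0.5 0 0 0 0;0.04 0 -0.6 0 0 0 0;0.04 0 -0.6 0 0 0 0;0.04 0 -0.6 0 0 0 0;0.04 0 -0.6 0 0 0 0;0.04 0 -0.6 0 0 0 0;0.04 0 -0.6 0 0 0 0;0.04 0 -0.6 0 0 0 0;0.04 0 -0.6 0 0 0 0;0.04 0 -0.6 0 0 0 0;0.04 0 -0.4 0 0 0 0;0.05 0 -0.2 0 0 0 0;0 0 0 0 0 0 0;0 0 0 0 0 0 0")

```text
clock: 10.85
eef_pos: [541.3, -167.0, 267.6]
tool_rot: [-1.569, 0.001, 0.088]
force: [0.3, 0.7, -2.4]
width: 42.3
```

Call:
step_arm(moves="0 0 0 0 -0.4 0 0;0 0 0 0 -0.5 0 0;0 0 0 0 -0.5 0 0;0 0 0 0 -0.35 0 0;0 0 0 0 0 0 0;0 0 0 0 0 0 0")

```text
clock: 11.45
eef_pos: [541.6, -167.2, 268.2]
tool_rot: [-1.57, 0.0, 0.297]
force: [-0.8, 0.4, -1.2]
width: 42.1
```

```bash
cat > met.py <<'E'
from wr import *
s,p=wrist(); print(s["eef_pos"],s["tool_rot"],s["width"],s["force"])
M0=(522.4,-88,.295)
dark=p["color"].max(2)<50
obs=[];mod=[]
for y in YS:
    f=lambda P,y=y:hm(p,cyl(P,y,20,6,6)); o,A=blob(p["color"],dark,f(M0),20,100); print(y,o,A,np.round(f(M0),1))
    if o is not None and A<4000: obs.append(o);mod.append(f)
r=least_squares(lambda v:np.concatenate([m(v)-o for m,o in zip(mod,obs)]),M0,x_scale=[10,10,.1],diff_step=[1e-2,1e-2,1e-1])
print("metal",np.round(r.x,3),np.round(r.fun,2))
im=p["color"].copy(); draw(p,r.x,im,1,0,0); cv2.imwrite("pics/wr5.png",im)
E
python3 met.py
```

```text
[ 541.58370187 -167.16039176  268.22009821] [-1.56993924e+00  1.24197070e-05  2.97272407e-01] 42.11097210983208 [-0.76657926  0.39988944 -1.16757147]
102 [260.60336763  16.17025257] 1069 [260.9  16.2]
34 [260.54435484  70.89012097] 992 [260.6  71.9]
-34 [260.3879717  122.05896226] 848 [260.3 122.7]
-102 [260.26859504 168.26859504] 726 [260.  168.8]
metal [ 5.22161e+02 -8.73060e+01  2.99000e-01] [-0.   -0.6  -0.04  0.44  0.03  0.15  0.04  0.09]
```

View pics/wr5.png

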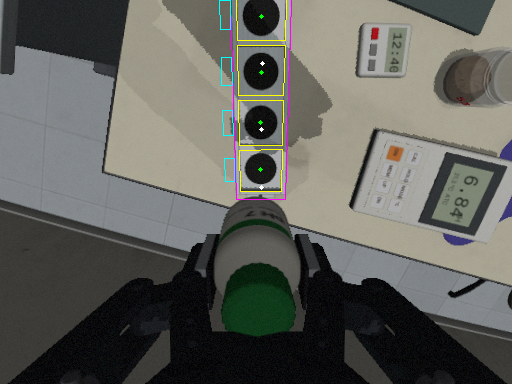

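Call:
step_arm(moves="0.02 0 0.3 0 0 0 0;0.02 0 0.5 0 0 0 0;0.02 0 0.5 0 0 0 0;0.02 0 0.5 0 0 0 0;0.01 0 0.5 0 0 0 0;0 0 0.5 0 0 0 0;0 0 0.5 0 0 0 0;0 0 0.38 0 0 0 0;0 0.2 0 0 0 0 0;0 0.5 0 0 0 0 0;0 0.5 0 0 0 0 0;0 0.5 0 0 0 0 0;0 0.5 0 0 0 0 0;0 0.5 0 0 0 0 0;0 0.5 0 0 0 0 0;0 0.4 0 0 0 0 0;0 0.2 0 0 0 0 0;0 0 0 0 0 0 0;0 0 0 0 0 0 0;0 0 0 0 0 0 0")

```text
clock: 13.5
eef_pos: [492.9, 8.7, 79.2]
tool_rot: [-1.571, -0.002, 0.297]
force: [-0.2, -0.6, -2.3]
width: 42.4
```

Call:
step_arm(moves="0 0.2 0.03 0 0 0 0;0 0.2 0 0 0 0 0;0 0.2 0 0 0 0 0;0 0.1 0 0 0 0 0;0 0.04 0 0 0 0 0;0 0 0 0 0 0 0;0 0 0 0 0 0 0")

```text
clock: 14.2
eef_pos: [491.8, 10.1, 41.4]
tool_rot: [-1.571, -0.0, 0.296]
force: [0.6, 0.2, -1.5]
width: 42.5
```

```bash
python3 - <<'E'
from wr import *
s,p=wrist(); print(s["eef_pos"],s["tool_rot"],s["width"],s["force"])
im=p["color"].copy(); draw(p,(522.2,-87.5,.297),im,1,0,0);cv2.imwrite("pics/wr6.png",im)
E
```

```text
[491.83122109  10.11407244  41.36354884] [-1.57090097e+00 -2.07200478e-04  2.96414328e-01] 42.52022443746583 [ 0.61877829  0.24849305 -1.48038707]
```

View pics/wr6.png

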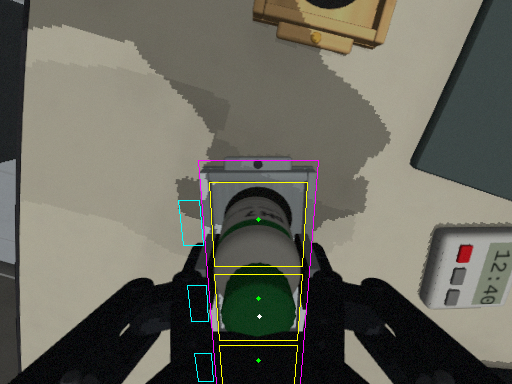

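Call:
step_arm(moves="0 0.04 0 0 0 0 0;0 0 0 0 0 0 0;0 0 0 0 0 0 0.6;0 0 0 0 0 0 0.8;0 0 0 0 0 0 1;0 0 0 0 0 0 1;0 0 0 0 0 0 1;0 0 0 0 0 0 1;0 -0.1 0 0 0 0 1;0 -0.3 0 0 0 0 1;0 -0.5 0 0 0 0 1;0 -0.5 0 0 0 0 1;0 -0.5 0 0 0 0 1;0 -0.4 0 0 0 0 1;0 0 0 0 0 0 1;0 0 0 0 0 0 1")

```text
clock: 15.85
eef_pos: [491.7, 10.4, 154.6]
tool_rot: [-1.571, -0.001, 0.297]
force: [0.1, -0.7, -0.5]
width: 85.7
```

```bash
python3 - <<'E'
from wr import *
s,p=wrist(); print(s["eef_pos"],s["tool_rot"],s["width"],s["force"])
im=p["color"].copy(); draw(p,(522.2,-87.5,.297),im,1,0,0);cv2.imwrite("pics/wr7.png",im)
E
```

```text
[491.691217    10.43217537 154.58882917] [-1.57068882e+00 -8.07518052e-04  2.96846947e-01] 85.74069134544732 [ 0.14980585 -0.68443464 -0.53749044]
```

View pics/wr7.png

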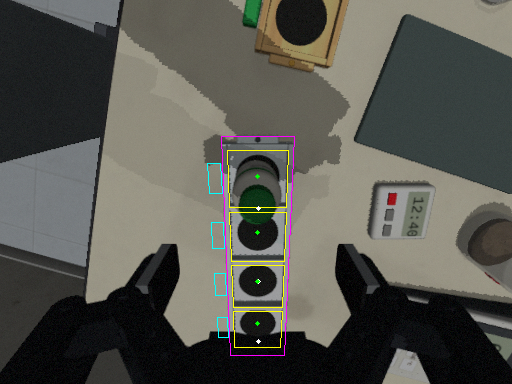

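Call:
step_arm(moves="0.05 0 0.2 0 0 0 1;0.11 0 0.45 0 0 0 1;0.11 0 0.45 0 0 0 1;0.11 0 0.45 0 0 0 1;0.11 0 0.45 0 0 0 1;0.11 0 0.45 0 0 0 1;0.11 0 0.45 0 0 0 1;0.11 0 0.45 0 0 0 1;0.11 0 0.45 0 0 0 1;0.11 0 0.4 0 0 0 1;0.04 0 0.11 0 0 0 1;0 0 0 0 0.4 0 1;0 0 0 0 0.5 0 1;0 0 0 0 0.5 0 1;0 0 0 0 0.36 0 1;0 0 0 0 0 0 1;0 0 0 0 0 0 1")

```text
clock: 17.6
eef_pos: [480.1, 231.5, 153.9]
tool_rot: [-1.571, 0.001, 0.086]
force: [1.1, 0.1, -0.3]
width: 85.2
```

```bash
python3 - <<'E'
from wcap import *
s,p=wcap(["blue"]); print(s["eef_pos"],s["tool_rot"],s["width"],s["force"])
im=p["color"].copy(); draw(p,(476.5,271.5,.086),im,1,0,0);cv2.imwrite("pics/wr8.png",im)
E
```

```text
blue [257.  201.4] 1121 rack [  0.1 -37.7] world [479.8 234.    6. ]
[480.06430018 231.54316011 153.87357274] [-1.57148500e+00  8.90899025e-04  8.58888084e-02] 85.21422276331359 [ 1.09673082  0.07284603 -0.29909891]
```

View pics/wr8.png

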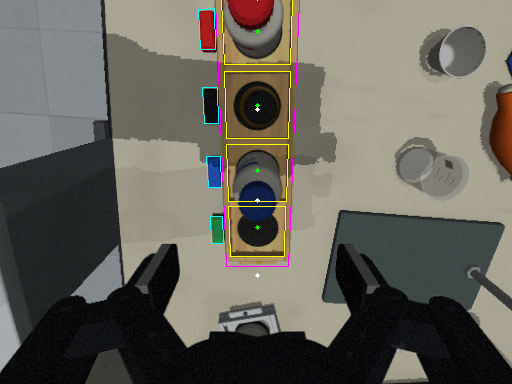

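Call:
step_arm(moves="0 0.2 0.05 0 0 0 1;0 0.4 0 0 0 0 1;0 0.4 0 0 0 0 1;0 0.4 0 0 0 0 1;0 0.4 0 0 0 0 1;0 0.25 0 0 0 0 1;0 0.18 0 0 0 0 1;0 0.1 0 0 0 0 1;0 0 0 0 0 0 1;0 0 0 0 0 0 0;0 0 0 0 0 0 0;0 0 0 0 0 0 0;0 0 0 0 0 0 0;0 0 0 0 0 0 0;0 0 0 0 0 0 0;0 0 0 0 0 0 0;0 0 0 0 0 0 0;0 0 0 0 0 0 0")

```text
clock: 19.45
eef_pos: [480.3, 234.8, 38.7]
tool_rot: [-1.57, -0.001, 0.085]
force: [-1.1, -0.7, 5.9]
width: 42.4
```

Call:
step_arm(moves="0 -0.2 0 0 0 0 0;0 -0.4 0 0 0 0 0;0 -0.6 0 0 0 0 0;0 -0.6 0 0 0 0 0;0 -0.6 0 0 0 0 0;0 -0.4 -0.1 0 0 0 0;0.01 0 -0.4 0 0 0 0;0.02 0 -0.55 0 0 0 0;0.02 0 -0.55 0 0 0 0;0.02 0 -0.55 0 0 0 0;0.02 0 -0.55 0 0 0 0;0.02 0 -0.55 0 0 0 0;0.02 0 -0.55 0 0 0 0;0.01 0 -0.55 0 0 0 0;0 0 -0.55 0 0 0 0;0 0 -0.5 0 0 0 0;0 0 -0.33 0 0 0 0;0 0 -0.1 0 0 0 0;0 0 0 0 0 0 0")

```text
clock: 21.35
eef_pos: [511.7, -55.6, 178.1]
tool_rot: [-1.571, 0.0, 0.084]
force: [0.8, 0.2, -1.7]
width: 42.8
```

Call:
step_arm(moves="0 0 0 0 -0.4 0 0;0 0 0 0 -0.5 0 0;0 0 0 0 -0.5 0 0;0 0 0 0 -0.36 0 0;0 0.3 0 0 0 0 0;0 0.5 0 0 0 0 0;0 0.5 0 0 0 0 0;0 0.4 0 0 0 0 0;0 0.2 0 0 0 0 0;0 0 0 0 0 0 0;0 0 0 0 0 0 0")

```text
clock: 22.45
eef_pos: [512.4, -54.8, 83.3]
tool_rot: [-1.571, -0.001, 0.297]
force: [-0.0, -0.5, -2.1]
width: 42.0
```

Call:
step_arm(moves="0 0.25 0 0 0 0 0;0 0.25 0 0 0 0 0;0 0.2 0 0 0 0 0;0 0.1 0 0 0 0 0;0 0.07 0 0 0 0 0;0 0 0 0 0 0 0;0 0 0 0 0 0 0;0 0 0 0 0 0 0.6;0 0 0 0 0 0 0.8;0 0 0 0 0 0 1;0 0 0 0 0 0 1;0 0 0 0 0 0 1;0 0 0 0 0 0 1;0 -0.1 0 0 0 0 1;0 -0.3 0 0 0 0 1;0 -0.5 0 0 0 0 1;0 -0.5 0 0 0 0 1;0 -0.5 0 0 0 0 1;0 -0.4 0 0 0 0 1;0 0 0 0 0 0 1")

```text
clock: 24.45
eef_pos: [513.8, -55.5, 157.0]
tool_rot: [-1.573, -0.005, 0.297]
force: [0.2, -1.1, -0.6]
width: 85.0
```

```bash
python3 - <<'E'
from wr import *
s,p=wrist(); print(s["eef_pos"],s["tool_rot"],s["width"],s["force"])
im=p["color"].copy(); draw(p,(522.2,-87.5,.297),im,1,0,0);cv2.imwrite("pics/wr9.png",im)
E
```

```text
[513.75692579 -55.53392991 157.04884824] [-1.57261536 -0.00517766  0.29656214] 84.97416546843307 [ 0.15047419 -1.056978   -0.64184517]
```

View pics/wr9.png

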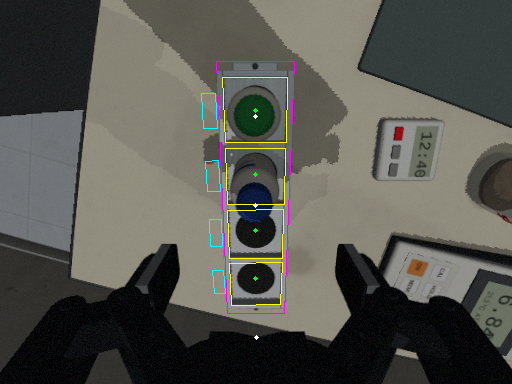

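Call:
step_arm(moves="0.05 0 0.3 0 0 0 1;0.1 0 0.55 0 0 0 1;0.1 0 0.55 0 0 0 1;0.1 0 0.55 0 0 0 1;0.1 0 0.55 0 0 0 1;0.1 0 0.55 0 0 0 1;0.1 0 0.55 0 0 0 1;0.1 0 0.55 0 0 0 1;0.1 0 0.55 0 0 0 1;0.1 0 0.55 0 0 0 1;0.1 0 0.55 0 0 0 1;0.1 0 0.55 0 0 0 1;0.1 0 0.55 0 0 0 1;0.08 0 0.19 0 0 0 1;0 0 0 0 0.4 0 1;0 0 0 0 0.5 0 1;0 0 0 0 0.5 0 1;0 0 0 0 0.36 0 1;0 0 0 0 0 0 1;0 0 0 0 0 0 1")

```text
clock: 26.5
eef_pos: [471.9, 302.2, 153.8]
tool_rot: [-1.572, 0.001, 0.085]
force: [-0.7, -0.1, -0.6]
width: 85.1
```

```bash
python3 - <<'E'
from wcap import *
s,p=wcap(["red"]); print(s["eef_pos"],s["tool_rot"],s["width"],s["force"])
W=(476.5,271.5,.086)
x0,y0,S=205,60,5
im=cv2.resize(p["color"][60:180,205:315],None,fx=S,fy=S,interpolation=cv2.INTER_CUBIC)
draw(p,W,im,S,x0,y0)
for z,r,c in((84,12.5,(255,255,255)),(68,17,(0,255,0)),(6,17,(0,0,255))):
    q=proj(p,cyl(W,34,r,z,z)[:40]); cv2.polylines(im,[np.int32((q+.5-[x0,y0])*S)],True,c,1)
cv2.imwrite("pics/wr10.png",im)
print([(np.round(d["position"],1),d["conf"]) for d in nets.place_of(p,"amber_bottle")])
E
```

```text
red [253.6 113.4] 1334 rack [ -4.3 101.5] world [463.5 372.3   6. ]
[471.93873882 302.22510471 153.81746315] [-1.57176212e+00  7.89767129e-04  8.54971875e-02] 85.14740156964342 [-0.71120373 -0.0978295  -0.57109301]
[(array([475. , 306.2,   5. ]), 0.75), (array([423.8, 304. ,  -2.1]), 0.66)]
```

View pics/wr10.png

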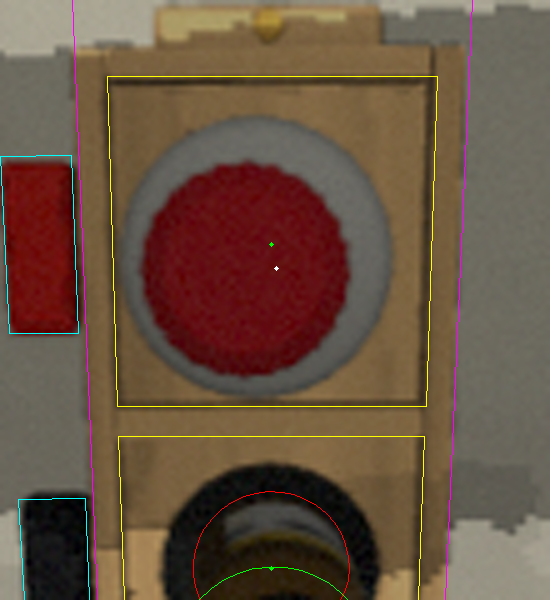

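```bash
python3 - <<'E'
from wr import *
s,p=wrist()
W=(476.5,271.5,.086)
x0,y0,S=215,140,6
im=cv2.resize(p["color"][140:230,215:305],None,fx=S,fy=S,interpolation=cv2.INTER_CUBIC)
im=np.clip(im.astype(float)*1.8,0,255).astype(np.uint8)
for z,r,c in((84,12.5,(255,255,255)),(68,17,(0,255,0)),(6,17,(0,0,255))):
    q=proj(p,cyl(W,34,r,z,z)[:40]); cv2.polylines(im,[np.int32((q+.5-[x0,y0])*S)],True,c,1)
cv2.imwrite("pics/wr11.png",im)
E
```

```text
(no output)
```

View pics/wr11.png

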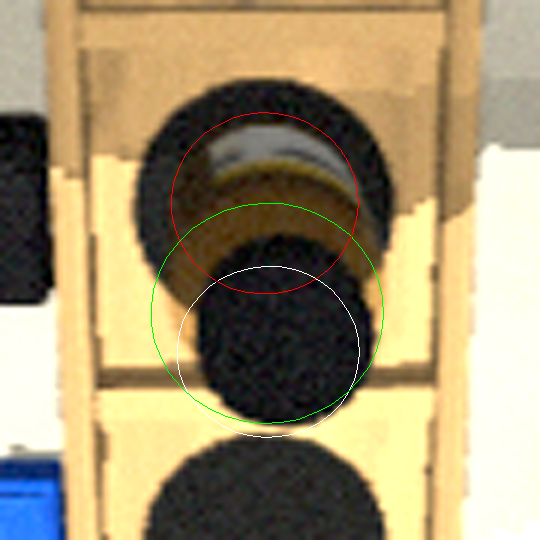

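Call:
step_arm(moves="0.085 0.2 0.117 0 0 0 1;0 0.4 0 0 0 0 1;0 0.4 0 0 0 0 1;0 0.4 0 0 0 0 1;0 0.4 0 0 0 0 1;0 0.3 0 0 0 0 1;0 0.2 0 0 0 0 1;0 0.12 0 0 0 0 1;0 0 0 0 0 0 1;0 0 0 0 0 0 0;0 0 0 0 0 0 0;0 0 0 0 0 0 0;0 0 0 0 0 0 0;0 0 0 0 0 0 0;0 0 0 0 0 0 0;0 0 0 0 0 0 0;0 0 0 0 0 0 0;0 0 0 0 0 0 0;0 0 0 0 0 0 0")

```text
clock: 28.55
eef_pos: [475.7, 309.6, 34.2]
tool_rot: [-1.57, -0.0, 0.086]
force: [-1.3, -1.0, 5.9]
width: 31.7
```

Call:
step_arm(moves="0 -0.2 0 0 0 0 0;0 -0.4 0 0 0 0 0;0 -0.6 0 0 0 0 0;0 -0.6 0 0 0 0 0;0 -0.6 0 0 0 0 0;0 -0.4 0 0 0 0 0;0.02 0 -0.4 0 0 0 0;0.03 0 -0.6 0 0 0 0;0.03 0 -0.6 0 0 0 0;0.03 0 -0.6 0 0 0 0;0.03 0 -0.6 0 0 0 0;0.03 0 -0.6 0 0 0 0;0.03 0 -0.6 0 0 0 0;0.03 0 -0.6 0 0 0 0;0.03 0 -0.6 0 0 0 0;0.03 0 -0.6 0 0 0 0;0.03 0 -0.6 0 0 0 0;0.03 0 -0.6 0 0 0 0;0.03 0 -0.6 0 0 0 0;0.01 0 -0.6 0 0 0 0")

```text
clock: 30.55
eef_pos: [530.2, -98.7, 174.0]
tool_rot: [-1.571, -0.001, 0.085]
force: [0.4, 0.3, -1.8]
width: 31.4
```

Call:
step_arm(moves="0 0 -0.36 0 0 0 0;0 0 -0.1 0 0 0 0;0 0 0 0 0 0 0;0 0 0 0 -0.4 0 0;0 0 0 0 -0.5 0 0;0 0 0 0 -0.5 0 0;0 0 0 0 -0.36 0 0;0 0.3 0 0 0 0 0;0 0.5 0 0 0 0 0;0 0.5 0 0 0 0 0;0 0.4 0 0 0 0 0;0 0.2 0 0 0 0 0;0 0 0 0 0 0 0;0 0 0 0 0 0 0")

```text
clock: 31.95
eef_pos: [532.5, -119.8, 78.9]
tool_rot: [-1.571, -0.001, 0.297]
force: [0.6, -0.1, -0.1]
width: 31.6
```

```bash
python3 - <<'E'
from wr import *
s,p=wrist(); print(s["eef_pos"],s["tool_rot"],s["width"],s["force"])
im=p["color"].copy(); draw(p,(522.2,-87.5,.297),im,1,0,0);cv2.imwrite("pics/wr12.png",im)
E
```

```text
[ 532.51640302 -119.8146956    78.88349717] [-1.57090846e+00 -6.93271473e-04  2.97437170e-01] 31.561366728622016 [ 0.59165269 -0.13161578 -0.08803803]
```

View pics/wr12.png

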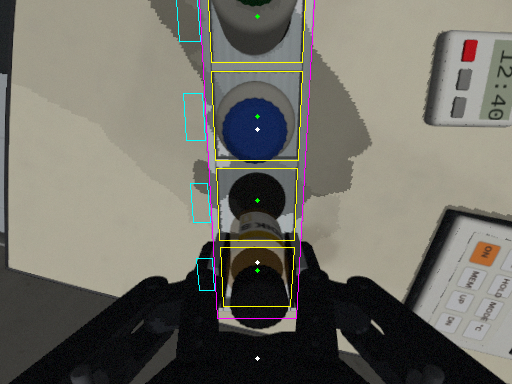

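Amber is held upright directly above the third well, and TCP is on target. Lowering it from 78.9 to 35 is 44 mm.

Call:
step_arm(moves="0 0.25 0 0 0 0 0;0 0.25 0 0 0 0 0;0 0.2 0 0 0 0 0;0 0.1 0 0 0 0 0;0 0.075 0 0 0 0 0;0 0 0 0 0 0 0;0 0 0 0 0 0 0;0 0 0 0 0 0 0.5;0 0 0 0 0 0 0.7;0 0 0 0 0 0 1;0 0 0 0 0 0 1;0 0 0 0 0 0 1;0 0 0 0 0 0 1;0 0 0 0 0 0 1;0 -0.1 0 0 0 0 1;0 -0.3 0 0 0 0 1;0 -0.5 0 0 0 0 1;0 -0.5 0 0 0 0 1;0 -0.5 0 0 0 0 1;0 -0.5 0 0 0 0 1")

```text
clock: 34.0
eef_pos: [531.9, -120.4, 155.9]
tool_rot: [-1.571, -0.0, 0.296]
force: [0.6, -0.5, -0.1]
width: 85.3
```

```bash
python3 - <<'E'
from wr import *
s,p=wrist(); print(s["eef_pos"],s["tool_rot"],s["width"],s["force"])
im=p["color"].copy(); draw(p,(522.2,-87.5,.297),im,1,0,0);cv2.imwrite("pics/wr13.png",im)
E
```

```text
[ 531.86936235 -120.3779167   155.9242843 ] [-1.57082230e+00 -1.12349299e-04  2.96431507e-01] 85.33323735314362 [ 0.55239615 -0.45560775 -0.10704336]
```

View pics/wr13.png

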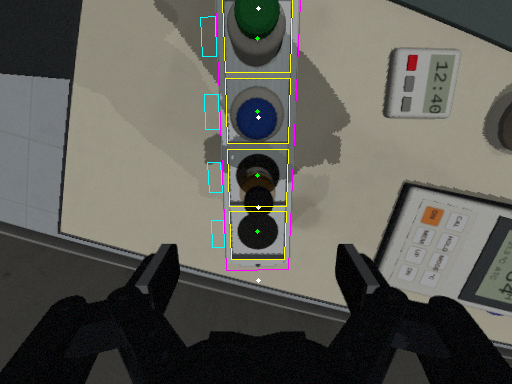

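Call:
step_arm(moves="0.05 0 0.3 0 0 0 1;0.1 0 0.6 0 0 0 1;0.1 0 0.6 0 0 0 1;0.1 0 0.6 0 0 0 1;0.1 0 0.6 0 0 0 1;0.1 0 0.6 0 0 0 1;0.1 0 0.6 0 0 0 1;0.1 0 0.6 0 0 0 1;0.1 0 0.6 0 0 0 1;0.1 0 0.6 0 0 0 1;0.1 0 0.6 0 0 0 1;0.1 0 0.6 0 0 0 1;0.1 0 0.6 0 0 0 1;0.1 0 0.6 0 0 0 1;0.1 0 0.6 0 0 0 1;0.1 0 0.6 0 0 0 1;0.03 0 0.37 0 0 0 1;0 0 0.1 0 0 0 1;0 0 0 0 0 0 1")

```text
clock: 35.95
eef_pos: [463.9, 369.6, 153.9]
tool_rot: [-1.572, 0.001, 0.298]
force: [0.1, -0.4, -0.6]
width: 85.2
```

Call:
step_arm(moves="0 0 0 0 0.4 0 1;0 0 0 0 0.5 0 1;0 0 0 0 0.5 0 1;0 0 0 0 0.36 0 1;0 0 0 0 0 0 1;0 0 0 0 0 0 1")

```text
clock: 36.55
eef_pos: [465.2, 368.3, 154.6]
tool_rot: [-1.572, 0.0, 0.084]
force: [-0.5, -0.4, 0.6]
width: 85.3
```

```bash
python3 - <<'E'
from wcap import *
s,p=wcap(["red"]); print(s["eef_pos"],s["tool_rot"],s["width"],s["force"])
W=(476.5,271.5,.086)
im=p["color"].copy(); draw(p,W,im,1,0,0)
for z,r in((98,15),(80,22.5)):
    q=proj(p,cyl(W,101.5,r,z,z,-4)[:40]); cv2.polylines(im,[np.int32(q+.5)],True,(255,255,255),1)
cv2.imwrite("pics/wr14.png",im)
E
```

```text
red [255.3 200.5] 1008 rack [ -4.2 100.2] world [463.7 371.    6. ]
[465.23971055 368.26233867 154.60741436] [-1.57160397e+00  1.55823100e-04  8.42314981e-02] 85.34139747979025 [-0.4864494  -0.44009019  0.59504479]
```

View pics/wr14.png

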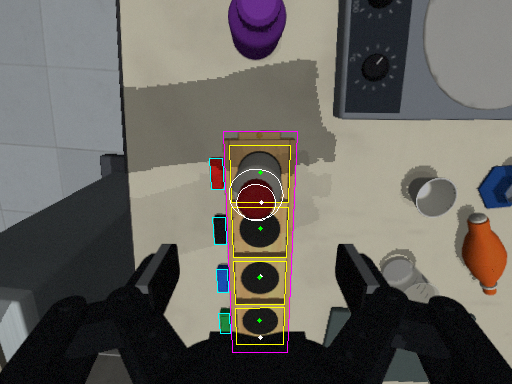

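Call:
step_arm(moves="-0.012 0.2 0.07 0 0 0 1;0 0.4 0 0 0 0 1;0 0.4 0 0 0 0 1;0 0.4 0 0 0 0 1;0 0.4 0 0 0 0 1;0 0.25 0 0 0 0 1;0 0.18 0 0 0 0 1;0 0.1 0 0 0 0 1;0 0 0 0 0 0 1;0 0 0 0 0 0 0;0 0 0 0 0 0 0;0 0 0 0 0 0 0;0 0 0 0 0 0 0;0 0 0 0 0 0 0;0 0 0 0 0 0 0;0 0 0 0 0 0 0;0 0 0 0 0 0 0;0 0 0 0 0 0 0")

```text
clock: 38.4
eef_pos: [464.6, 373.9, 39.2]
tool_rot: [-1.57, -0.002, 0.085]
force: [-0.0, 0.2, 5.6]
width: 42.5
```

Call:
step_arm(moves="0 -0.2 0 0 0 0 0;0 -0.4 0 0 0 0 0;0 -0.6 0 0 0 0 0;0 -0.6 0 0 0 0 0;0 -0.6 0 0 0 0 0;0 -0.4 0 0 0 0 0;0.02 0 -0.4 0 0 0 0;0.05 0 -0.6 0 0 0 0;0.05 0 -0.6 0 0 0 0;0.05 0 -0.6 0 0 0 0;0.05 0 -0.6 0 0 0 0;0.05 0 -0.6 0 0 0 0;0.05 0 -0.6 0 0 0 0;0.05 0 -0.6 0 0 0 0;0.05 0 -0.6 0 0 0 0;0.05 0 -0.6 0 0 0 0;0.05 0 -0.6 0 0 0 0;0.05 0 -0.6 0 0 0 0;0.05 0 -0.6 0 0 0 0;0.05 0 -0.6 0 0 0 0")

```text
clock: 40.4
eef_pos: [532.1, -33.5, 178.5]
tool_rot: [-1.571, -0.0, 0.085]
force: [1.1, 0.6, -0.9]
width: 42.9
```

Call:
step_arm(moves="0.05 0 -0.6 0 0 0 0;0.05 0 -0.6 0 0 0 0;0.02 0 -0.6 0 0 0 0;0 0 -0.6 0 0 0 0;0 0 -0.5 0 0 0 0;0 0 -0.17 0 0 0 0;0 0 0 0 0 0 0;0 0 0 0 -0.4 0 0;0 0 0 0 -0.5 0 0;0 0 0 0 -0.5 0 0;0 0 0 0 -0.36 0 0;0 0.3 0 0 0 0 0;0 0.5 0 0 0 0 0;0 0.5 0 0 0 0 0;0 0.4 0 0 0 0 0;0 0.2 0 0 0 0 0;0 0 0 0 0 0 0;0 0 0 0 0 0 0")

```text
clock: 42.2
eef_pos: [551.9, -184.1, 83.7]
tool_rot: [-1.571, -0.001, 0.298]
force: [-0.0, -0.2, -1.2]
width: 42.5
```

```bash
python3 - <<'E'
from wr import *
s,p=wrist(); print(s["eef_pos"],s["tool_rot"],s["width"],s["force"])
im=p["color"].copy(); draw(p,(522.2,-87.5,.297),im,1,0,0);cv2.imwrite("pics/wr15.png",im)
E
```

```text
[ 551.86506777 -184.08656847   83.66828386] [-1.57085833e+00 -7.06397762e-04  2.97529070e-01] 42.49641607756904 [-0.02886351 -0.15065801 -1.22934624]
```

View pics/wr15.png

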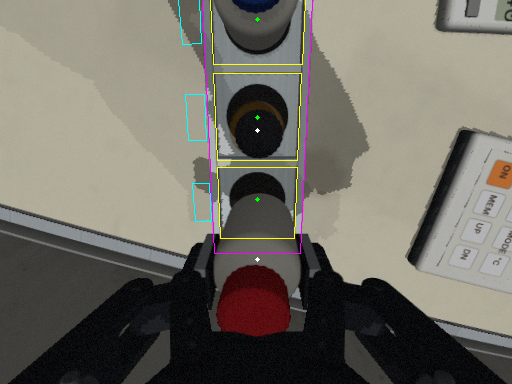

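Red is held upright above the rightmost well, so I'm lowering it from 83.7 to about 40.

Call:
step_arm(moves="0 0.25 0 0 0 0 0;0 0.25 0 0 0 0 0;0 0.2 0 0 0 0 0;0 0.1 0 0 0 0 0;0 0.075 0 0 0 0 0;0 0 0 0 0 0 0;0 0 0 0 0 0 0;0 0 0 0 0 0 0.6;0 0 0 0 0 0 0.8;0 0 0 0 0 0 1;0 0 0 0 0 0 1;0 0 0 0 0 0 1;0 0 0 0 0 0 1;0 -0.1 0 0 0 0 1;0 -0.3 0 0 0 0 1;0 -0.5 0 0 0 0 1;0 -0.5 0 0 0 0 1;0 -0.5 0 0 0 0 1;0 -0.5 0 0 0 0 1;0 -0.5 0 0 0 0 1")

```text
clock: 44.25
eef_pos: [551.3, -184.9, 186.7]
tool_rot: [-1.571, -0.001, 0.296]
force: [0.8, -0.8, -0.5]
width: 85.5
```

Call:
step_arm(moves="0 -0.5 0 0 0 0 1;0 -0.5 0 0 0 0 1;0 -0.3 0 0 0 0 1;0 0 0 0 0 0 1;0 0 0 0 0 0 1")

```text
clock: 44.75
eef_pos: [551.1, -184.6, 249.7]
tool_rot: [-1.571, -0.001, 0.297]
force: [1.0, -1.0, 0.3]
width: 85.6
```

```bash
python3 - <<'E'
from wr import *; from fit import conds
s,p=wrist(); print(s["clock"],s["eef_pos"],s["width"],s["force"])
M=(522.2,-87.5,.297)
im=p["color"].copy(); draw(p,M,im,1,0,0);cv2.imwrite("pics/wr16.png",im)
t=get_image("top"); sc=get_image("scene")
cv2.imwrite("pics/fin.png",np.vstack([cv2.resize(t["color"][130:205,280:410],(780,450))[:300],cv2.resize(sc["color"][130:230,270:400],(390,300)).repeat(2,1)]))
cv2.imwrite("pics/fs.png",cv2.resize(sc["color"][100:230,240:410],None,fx=4,fy=4,interpolation=cv2.INTER_CUBIC))
c0,s0=np.cos(.297),np.sin(.297)
for n,pic in (("wrist",p),("top",t),("scene",sc)):
  for b in ("green","blue","amber","red"):
    for d in nets.place_of(pic,b+"_bottle")[:2]:
        q=np.array(d["position"]); dx,dy=q[0]-M[0],q[1]-M[1]
        print(n,b,"rack",np.round([c0*dx+s0*dy,-s0*dx+c0*dy,q[2]]),round(d["conf"],2))
E
```

```text
44.75 [ 551.12441162 -184.59319211  249.74203925] 85.62523975683531 [ 0.95573119 -0.96367388  0.25391962]
wrist blue rack [-2. 34.  9.] 0.69
wrist amber rack [  0. -37.   4.] 0.97
wrist red rack [  -2. -104.    7.] 0.76
wrist red rack [-4.  7. -1.] 0.71
top green rack [ -1. 104.   5.] 0.64
top green rack [ -5. 266.  -3.] 0.24
top blue rack [ 1. 41. -0.] 0.65
top amber rack [ -3. -39.   6.] 0.73
top amber rack [ -6. 271.  -4.] 0.3
top red rack [110. 589.  -2.] 0.88
top red rack [   0. -106.    2.] 0.72
scene green rack [ -4. 100.   6.] 0.87
scene blue rack [ 3. 39. 10.] 0.73
scene amber rack [ -1. -40.   5.] 0.87
scene red rack [   0. -101.    3.] 0.72
scene red rack [103. 591.   2.] 0.57
```

View pics/wr16.png

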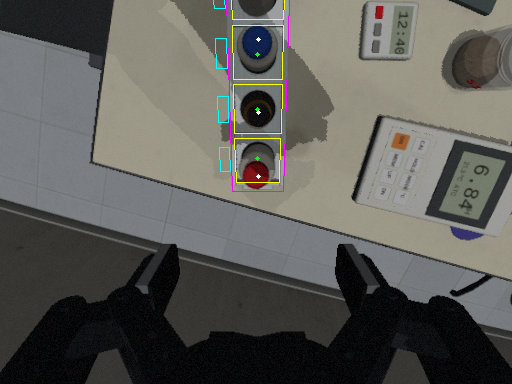

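View pics/fs.png

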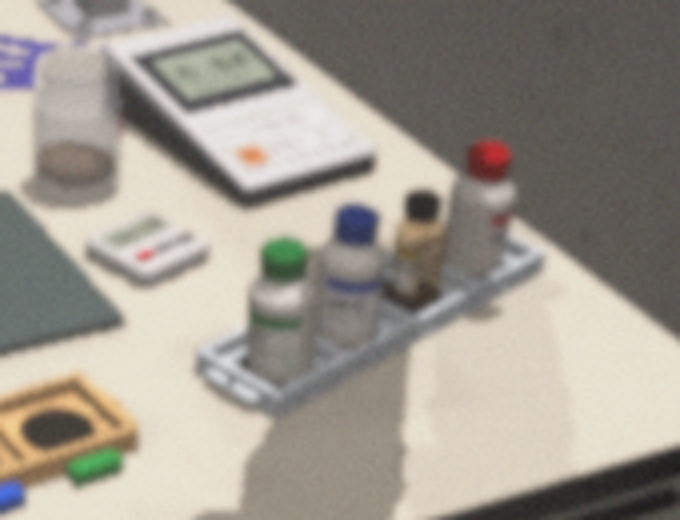

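All four bottles stand upright in the metal rack, green, blue, amber and red from left to right. Every one is within about 7 mm of its well's centre, and the gripper is open and clear.

```bash
python3 -c "
from cell import ctrl
print(ctrl.finish_job())"
```

```text
the job is handed in; nothing more can be done
None
```

All four bottles are in the metal rack in reverse order: green, blue, amber, red from left to right. In the wooden rack they stood red, amber, blue, green. I handed the job in at about 45 s of the 106 s allowed; the system gives no verdict.

- **Last checks:** The final wrist and scene pictures show all four upright in their own wells. The gripper was open at 250 mm height, and the wrist force read about 1 N.
- **Positions:** The networks put each bottle within about 7 mm of its well's centre, against a limit of 15 mm. They disagree by up to 7 mm: blue read y = 34 in the wrist view, but 39 to 41 in the top and scene views. The close wrist view shows blue well centred.
- **Detections I set aside:**
  - A "red bottle" far outside the rack, in the top and scene views.
  - Two low-confidence hits beside the wooden rack, in the top view.
  - A spurious "red" near the rack's middle in the wrist view, where the picture shows nothing red.

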